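Close the kitchen kit box: fold its flap over and tuck it under the lip

ROBOT

A 6-joint arm with a two-finger parallel gripper is mounted at the origin on a cart in front of the work surface, level with it; the furniture and walls round the work are solid. World frame = base frame: x ahead of the robot, y to its left, z up, the work surface at z = 0. Lengths are in m, angles in rad, forces in N, time in s.
With the tool pointing down it reaches from about 0.35 to 0.975 m from the base axis. Payload 4.9 kg.
Tool frame: the origin (TCP) lies at the very end of the fingers, on their centre line; the grasp point (between the pads) lies 19 mm behind it; z points along the fingers, y is the line along which they close (so a half turn about z gives the same grasp; the last joint's range is limited). The gripper opens to 85 mm and grips with 20 to 120 N. Pads are 22 mm wide; open, the fingers measure 114 mm over their backs; the gripper's body (76 mm by 85 mm) begins 54 mm behind the grasp point. The pads swing forward as they close: fully open they stand 13 mm farther back than shut.
Start: joints at [-1.415, 0.053, 1.613, -0, 1.476, -0.119], TCP at [0.17, -0.602, 0.231] pointing down, gripper open.
Joint ranges: [-3.01, 3.01], [-1.01, 2.22], [0.06, 2.58], [-1.02, 4.17], [0.09, 2.62], [-3.14, 3.14]. Speed limits (rad/s): [2.57, 2.57, 3.14, 3.14, 3.14, 3.14].

INTERFACE

Orientations are given as a unit quaternion [w, x, y, z].
In Python, from plant import manip, vision, order gives the robot as it stands.
- The arm moves only by the tool play_rows, never from a script. Its argument "steps" is a list that holds one entry, the list of rows, each a list of 6 numbers: the shift along the tool's x, y, z in mm, then the turn, a rotation vector about the tool's x, y, z in degrees. A call has 1 to 12 rows; each row is the pose to reach, as a shift and turn from the pose commanded when the call began, along the tool's axes at that moment; what a row does not reach only later rows make up. A row lasts 1/12 s, in which the tool goes at most 41.7 mm and 7.16 degrees, less where a joint would pass 70% of its speed; a pose out of reach is approached as far as the arm can. A call with a gripper value outside its range is refused whole. "claw" is the gripper's target within -1 to 1 (fully open at 1, half-way at 0, shut at -1), set as the call begins (left out, the last holds). The fingers move at their own pace and stop on an object; the grip force is fixed at half the most. Time passes only in rows, so rows that repeat a pose let the fingers close. It gives the time, the measured TCP pose, the force, the opening and the grip force at its end, in the units of the state.
- manip.state(): the state, without advancing time (a new reading comes with each control period).
- vision.grab_frame(name): name is "scene" or "top" or "wrist"; returns (picture, depth): 480x640x3 uint8, blue, green, red; 480x640 float32, m along the optical axis (not along the pixel's ray), 0 where there is no reading.
- vision.camera_info(name): a dict with "K" (3x3 intrinsics, pixels), "eye" and "orientation" of the camera in the world; the wrist camera has in their place "T_tool_cam" (4x4, takes a point from camera to tool coordinates, whose origin is the TCP and whose axes are the flange's). Camera axes: x right, y down, z forward; pixel columns grow to the right and rows downward; lengths in m; the calibration is good to about 2 mm. A picture is of the moment at which its call begins: read the wrist's pose just before it. camera_info takes no time and is no camera call.
- order.job_done(): hands the job in; it is judged then, once.
The state is a dict: "time": time; "joint_pos": joint angles; "joint_vel": joint speeds; "joint_efforts": joint torques, N m; "tool_pos": TCP position; "tool_rot": TCP orientation; "contact_force": force on the tool from outside, world axes, zero at the start; "ft_torque": the same for the moment, N m; "gripper_width": opening from 0.0 (shut) to 1.0 (fully open); "grasp_force": force on a finger pad.
Only numpy, scipy, OpenCV 4.12 (cv2) and the standard library are available. Lean on these libraries where they do the work, as an engineer would, in place of code of your own. Each camera call takes 0.05 s, during which the arm holds its last target. There are 200 camera calls.

TASK

Close the small wooden box: with shut fingertips fold its sprung metal flap over until it lies flat, then, keeping it down, push it by its raised rib fully home under the retaining lip on the far wall so that it stays shut when you let go. Only touch and push the flap gently; pinch or lift nothing, and leave the lighter, the candle and the salt shaker beside the box where they are.

Things in the scene. Friction and masses are not known exactly. Their poses are not given: they have to be found in the camera images.
- kit_box: open wooden box that does not move, 130 (x) by 104 mm (y), walls 34 mm high; small things inside lie below the rim. Origin: centre of underside, z up, +x from the hinge wall (nearer the robot) to the wall with the lip. The flap's hinge axis is parallel to y at x = -58 mm + carriage, z = 37 mm. Thin steel ears stand at its ends (y = +-53 mm, up to z = 46 mm).
- flap (a joint): flap angle, rad: 0 = flat on the walls (limit), 1.57 = upright, limit 1.9. A spring opens it towards 1.45 (flat: about 0.1 N m, 2 N at half length), so it pops up if released untucked. Tucked and released it rises against the lip and rests at about 0.05; lying on top of the lip reads 0.11 or more.
- carriage (a joint): slide of flap and hinge rod along the box's +x, m: 0 = drawn back, 0.020 = stop, fully home; starts at 0 to 0.002. Stays where left; sliding takes about 3.5 N. At 0 the flat flap's edge is 5 mm short of the lip, so it folds down past it; at 0.020 it is 15 mm under it. Slid over 4 mm before the flap is flat, the flap lands on the lip.
- rib (a point): middle of the top of the raised rib on the flap's outer face (toward the robot when open, on top when closed): a bar 60 mm long (along the hinge), 5 mm thick, 8.5 mm high above the face, its mid-plane 70 mm from the hinge axis. Frame: x from hinge to free edge, z out of the outer face.
- flap_edge (a point): middle of the free edge of the flap, an aluminium sheet 94 mm wide (along y) and 3 mm thick whose mid-plane holds the hinge axis; the edge is 98 mm from the axis. Flat, its top face is at z = 38.5 mm of the box. Axes as rib.
- lip_edge (a point): middle of the lip's edge facing the hinge, at x = 45, z = 45.5 mm of the box; axes as the box. The lip is a fixed steel plate along the whole far wall: it overhangs x = 45 to 67 mm, underside at z = 43.5, top at 46.5 (rolled edge 43 to 48).
- lighter: green pocket lighter lying flat, 28 x 73 x 12 mm, loose, stands beside the box and must stay put; origin: centre of its underside
- tea_light: small candle in a metal cup, 38 mm across, 15 mm high, loose, stands beside the box and must stay put; origin: centre of its underside
- salt_shaker: salt shaker standing, 44 mm across, 90 mm high, loose, stands beside the box and must stay put; origin: centre of its underside

How it is judged:
On the way, in this order (a step that is already met when the one before it is completed fails the run):
1. the flap is folded down flat in front of the lip (value of joint flap below 0.1 rad and value of joint carriage below 0.009 m).
2. the flap's edge is tucked fully under the lip (value of joint flap below 0.1 rad and value of joint carriage above 0.013 m), for 0.2 s.
At the end, for the whole second after the job is handed in: the flap stays shut by itself, below 0.10 rad and at rest, its carriage slid in by more than 13 mm of its 20 mm, so that its edge is at least 8 mm under the lip; lighter, candle and shaker within 20 mm of where they stood (all of step 2 and velocity of joint flap between -0.1 and 0.1 rad/s and distance of each of lighter, tea_light, salt_shaker from where it was at the start of the episode below 0.02 m); the robot touches nothing.
It fails at once if a bystander is moved or lifted: 20 mm or more (distance of any of lighter, tea_light, salt_shaker from where it was at the start of the episode above 0.02 m).
It fails at once if a bystander is tipped (angle between any of lighter, tea_light, salt_shaker's own z axis and vertical above 0.4 rad).
It fails at once if the flap is pressed hard: more than 30 N from the fingers (contact force between the fingers and carriage above 30 N).
It fails at once if the flap is taken between the fingers instead of being pushed with them (contact force between the fingers and carriage above 2 N and x of the grasp point in the frame of flap_edge between -0.1 and 0.018 m and y of the grasp point in the frame of flap_edge between -0.055 and 0.055 m and z of the grasp point in the frame of flap_edge between -0.004 and 0.004 m).
It also fails if it takes over 35 s, if anything falls off the work surface, if the arm or the gripper's body presses on something with over 40 N, if the wrist force passes 120 N, or if a joint passes its speed limit or range.

## Working session

There is one attempt and no reset: what is moved stays moved. The work goes in short steps, Python scripts to look and compute and a tool call to move; the robot and the scene stay as the last step left them, time stands still between calls to the robot, and variables do not carry over. Pictures are saved under pics/ and viewed, at most 10 in all, crops included, and the job is handed in when it is done.

Besides the shell and the picture viewer there is one more tool, called after "Emit:" by a JSON object that holds its "api" and its "payload". play_rows: Moves the arm, as the interface text tells. Its arguments: {"type":"object","properties":{"steps":{"type":"array"},"claw":{"type":"number"}},"required":["steps"]}

```bash
mkdir -p pics
python3 - <<'E'
from plant import manip, vision
import cv2, numpy as np
for n in ("scene","top"):
    im,d=vision.grab_frame(n); cv2.imwrite(f"pics/{n}0.png",im); np.save(f"/tmp/{n}.npy",d)
    c=vision.camera_info(n); print(n,c)
print(manip.state())
E
```

```text
scene {'K': array([[454.91799298,   0.        , 314.41033454],
       [  0.        , 454.91799298, 242.03814901],
       [  0.        ,   0.        ,   1.        ]]), 'eye': array([ 0.31606506, -0.43340723,  0.70688777]), 'orientation': array([-0.32421478,  0.89776445, -0.27690371,  0.11058074])}
top {'K': array([[573.97747633,   0.        , 321.47048329],
       [  0.        , 573.97747633, 230.39201753],
       [  0.        ,   0.        ,   1.        ]]), 'eye': array([0.43659753, 0.01726056, 0.91038137]), 'orientation': array([ 0.07058879, -0.6564231 ,  0.74700447, -0.07816817])}
{'time': 0.1, 'joint_pos': array([-1.41502833e+00,  5.33204364e-02,  1.61416574e+00,  9.93331340e-06,
        1.47602200e+00, -1.18972353e-01]), 'joint_vel': array([-0.00200112, -0.00190503, -0.00349656,  0.00133135,  0.00081727,
        0.00042779]), 'joint_efforts': array([ 5.60978351e-04, -3.94901991e+01, -3.71362925e+01, -8.63477089e-05,
        3.93830225e-03, -1.42764819e-05]), 'tool_pos': array([ 0.16949078, -0.60098383,  0.23016222]), 'tool_rot': array([-9.57690793e-04,  9.90579156e-01,  1.36938009e-01, -1.26766631e-05]), 'contact_force': array([-0.49192185, -0.11534853, -0.74342686]), 'ft_torque': array([-0.01686521, -0.02450801, -0.00047364]), 'grasp_force': 0.0, 'gripper_width': 0.9998994647839597}
```

View pics/top0.png

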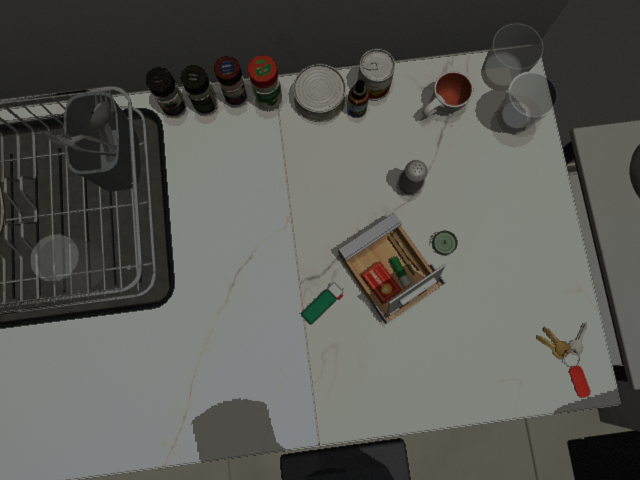

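View pics/scene0.png

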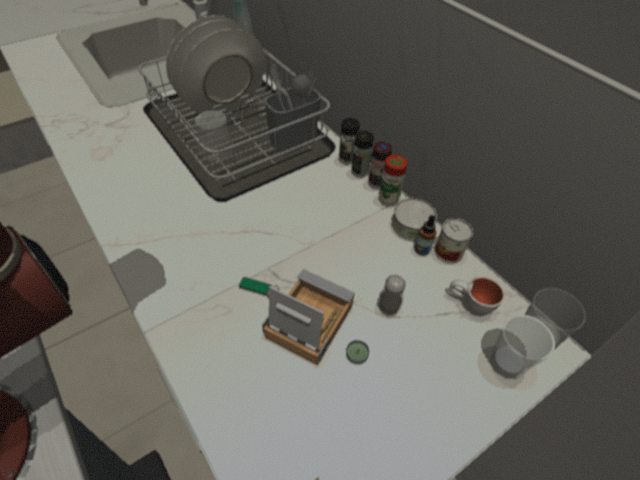

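The top view shows the box at about (392,268): lip strip at (370,236), the upright flap at (415,287) on the hinge side, lighter (322,304), candle (445,243), shaker (414,175).

```bash
cat > h.py <<'E'
import numpy as np, cv2
from scipy.spatial.transform import Rotation as R
from plant import manip, vision
def rot(q): return R.from_quat(np.roll(q,-1)).as_matrix()
def cloud(n,d):
    c=vision.camera_info(n); K=c["K"]; v,u=np.mgrid[:480,:640]
    p=np.stack([(u-K[0,2])/K[0,0]*d,(v-K[1,2])/K[1,1]*d,d],-1)
    return p@rot(c["orientation"]).T+c["eye"]
def proj(n,P):
    c=vision.camera_info(n); q=(np.atleast_2d(P)-c["eye"])@rot(c["orientation"])
    q=q@c["K"].T; return q[:,:2]/q[:,2:]
E
python3 - <<'E'
from h import *
d=np.load('/tmp/top.npy'); W=cloud('top',d)
for p in [(322,304),(445,243),(414,175),(370,236),(415,287),(342,250),(396,219),(386,320),(443,283)]: print(p,W[p[1],p[0]].round(4))
s=W[210:330,330:450]
z=s[...,2]
for lo,hi in ((.025,.04),(.042,.052),(.06,.2)):
    m=(z>lo)&(z<hi); P=s[m]; r=cv2.minAreaRect((P[:,:2]*1000).astype(np.float32)); print(lo,hi,m.sum(),r,cv2.boxPoints(r).round(0).tolist(),z[m].max(),np.median(z[m]))
print("table z",np.median(W[330:380,330:400,2]))
im=cv2.imread('pics/top0.png')[200:340,300:480]; im=cv2.resize(im,None,fx=4,fy=4,interpolation=cv2.INTER_CUBIC); cv2.imwrite('pics/topc.png',cv2.convertScaleAbs(im,alpha=1.4))
E
```

```text
(322, 304) [0.5118 0.0093 0.0064]
(445, 243) [ 0.5834 -0.1993  0.0036]
(414, 175) [ 0.6781 -0.1513  0.0871]
(370, 236) [ 0.6023 -0.077   0.0452]
(415, 287) [ 0.5085 -0.1188  0.1261]
(342, 250) [ 0.5859 -0.0312  0.0473]
(396, 219) [ 0.6236 -0.1207  0.0456]
(386, 320) [ 0.4728 -0.0821  0.0437]
(443, 283) [ 0.5169 -0.1768  0.0406]
0.025 0.04 911 ((551.2723999023438, -104.09054565429688), (132.13470458984375, 111.8596420288086), 24.558528900146484) [[468.0, -81.0], [514.0, -182.0], [635.0, -128.0], [588.0, -26.0]] 0.039993653311919064 0.03289532620740321
0.042 0.052 1004 ((552.3936157226562, -100.98919677734375), (132.29840087890625, 108.42012786865234), 26.30714225769043) [[469.0, -82.0], [517.0, -179.0], [636.0, -120.0], [588.0, -23.0]] 0.051824141126300294 0.04579886575191483
0.06 0.2 676 ((506.8304443359375, -123.51896667480469), (14.804551124572754, 93.24739837646484), 26.359773635864258) [[479.0, -85.0], [521.0, -169.0], [534.0, -162.0], [493.0, -78.0]] 0.13619983634314992 0.11001847521444552
table z -0.0008207151317352057
```

View pics/topc.png

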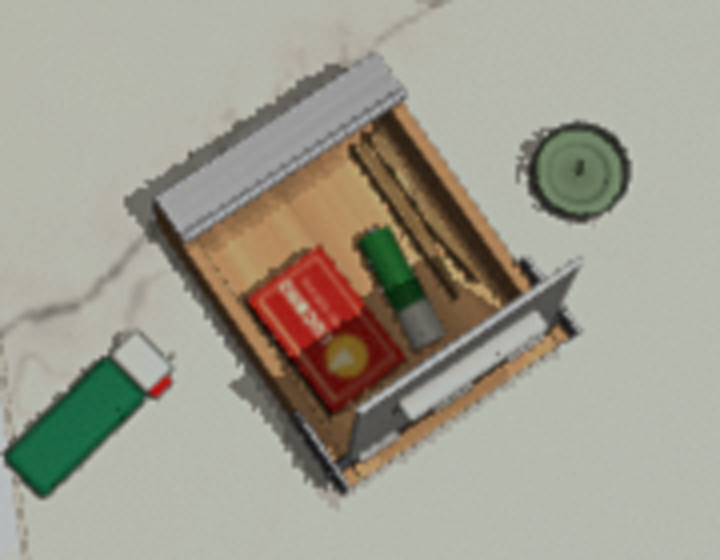

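```bash
cat >> h.py <<'E'
B=np.array([.552,-.1018,0]); YAW=26.35
RB=R.from_euler('z',YAW,degrees=True).as_matrix()
def info():
    s=manip.state(); p=(s["tool_pos"]-B)@RB
    T=rot(s["tool_rot"]); D=RB@np.diag([1,-1,-1.])
    print("t",round(s["time"],2),"box mm",(p*1000).round(1),"F box",(s["contact_force"]@RB).round(1),"w",round(s["gripper_width"],2),"turn",np.degrees(R.from_matrix(T.T@D).as_rotvec()).round(1))
    return p,T
def togo(X):
    p,T=info(); print("shift",((RB@(np.array(X)/1000-p))@T*1000).round(1))
E
python3 - <<'E'
from h import *
togo([-100,0,230]); togo([-100,0,85])
E
```

```text
t 0.1 box mm [-564.3 -277.5  230.2] F box [-0.5  0.1 -0.7] w 1.0 turn [ -0.1  -0.  -10.6]
shift [ 405.3 -358.3    0.9]
t 0.1 box mm [-564.3 -277.5  230.2] F box [-0.5  0.1 -0.7] w 1.0 turn [ -0.1  -0.  -10.6]
shift [ 405.3 -358.   145.9]
```

Emit:
{"api": "play_rows", "payload": {"steps": [[[30,-26,0,0,0,-5],[60,-53,0,0,0,-10.6],[90,-80,0,0,0,-10.6],[120,-106,0,0,0,-10.6],[150,-133,0,0,0,-10.6],[180,-159,0,0,0,-10.6],[210,-186,0,0,0,-10.6],[240,-212,0,0,0,-10.6],[270,-239,0,0,0,-10.6],[300,-265,0,0,0,-10.6],[330,-292,0,0,0,-10.6],[360,-318,0,0,0,-10.6]]], "claw": -1}}

```text
time: 1.1
tool_pos: [0.4302, -0.1957, 0.231]
tool_rot: [-0.0, 0.974, 0.228, -0.0]
contact_force: [1.0, -0.4, -0.5]
gripper_width: 0.001
grasp_force: 0.0
```

Run:
```python
from h import *
togo([-100,0,85])
im,d=vision.grab_frame("wrist"); cv2.imwrite("pics/w1.png",im)
```

```text
t 1.1 box mm [-150.8  -30.1  231. ] F box [ 0.7 -0.8 -0.5] w 0.0 turn [-0. -0. -0.]
shift [ 50.8 -30.1 146. ]
```

View pics/w1.png

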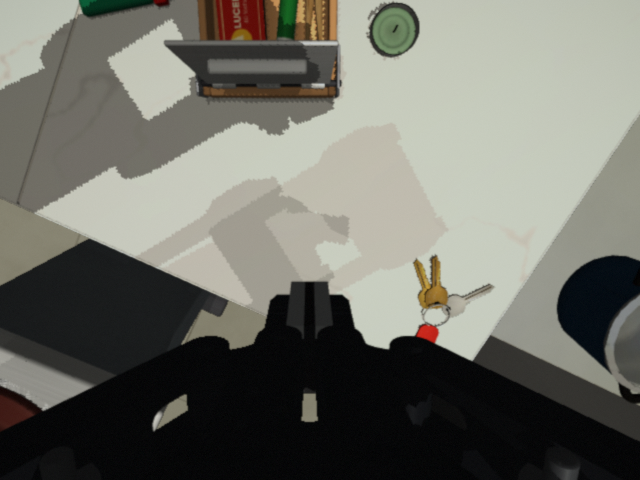

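The wrist view shows the flap with its rib at (257,67), square to the tool, with the fingers at (310,310) behind it; free path down.

Emit:
{"api": "play_rows", "payload": {"steps": [[[15,-10,38,0,0,0],[30,-20,75,0,0,0],[45,-30,112,0,0,0],[51,-30,140,0,0,0],[51,-30,146,0,0,0],[51,-30,146,0,0,0]]]}}

```text
time: 1.65
tool_pos: [0.4601, -0.1473, 0.0825]
tool_rot: [-0.002, 0.974, 0.228, -0.003]
contact_force: [-0.1, 0.7, 0.3]
gripper_width: 0.002
grasp_force: 0.0
```

Emit:
{"api": "play_rows", "payload": {"steps": [[[15,0,0,0,0,0],[25,0,1,0,0,0],[32,0,2,0,0,0],[38,0,4,0,0,0],[43,0,5,0,0,0],[48,0,6,0,0,0],[52,0,9,0,0,0],[56,0,12,0,0,0]]]}}

```text
time: 2.32
tool_pos: [0.5128, -0.1234, 0.0733]
tool_rot: [0.0, 0.974, 0.228, 0.0]
contact_force: [-0.9, -0.6, -0.2]
gripper_width: -0.001
grasp_force: 0.5
```

Run:
```python
from h import *
info()
im,d=vision.grab_frame("scene"); im=cv2.resize(im[220:400,200:440],None,fx=3,fy=3,interpolation=cv2.INTER_CUBIC); cv2.imwrite("pics/s2.png",cv2.convertScaleAbs(im,alpha=1.3))
```

```text
t 2.32 box mm [-44.7  -2.   73.3] F box [-1.1 -0.2 -0.2] w -0.0 turn [ 0. -0. -0.]
```

View pics/s2.png

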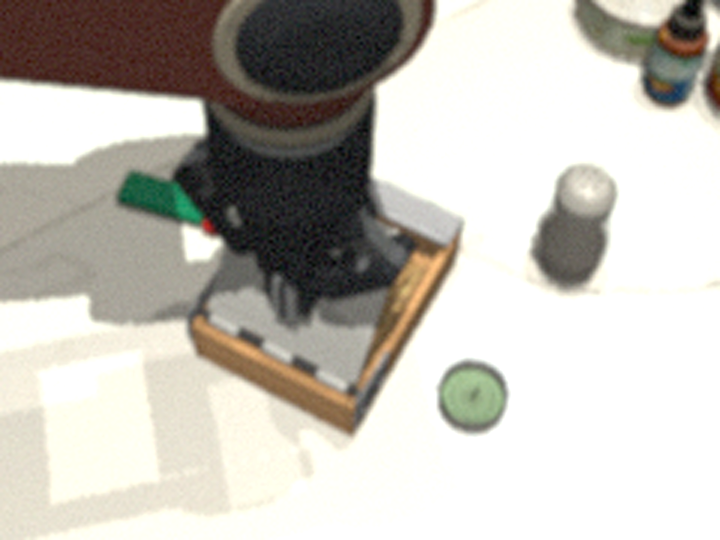

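The flap is folding under the fingers (tip at about (290,310)), centred, at roughly 50 degrees; bystanders untouched.

Emit:
{"api": "play_rows", "payload": {"steps": [[[4,0,2,0,0,0],[7,0,4,0,0,0],[10,0,7,0,0,0],[13,0,11,0,0,0],[16,0,16,0,0,0],[18,0,21,0,0,0],[19,0,25,0,0,0],[20,0,29,0,0,0],[20,0,31,0,0,0],[20,0,31,0,0,0]]]}}

```text
time: 3.2
tool_pos: [0.5304, -0.1146, 0.0419]
tool_rot: [0.0, 0.974, 0.228, 0.0]
contact_force: [0.5, 0.7, 1.6]
gripper_width: -0.001
grasp_force: 0.7
```

Emit:
{"api": "play_rows", "payload": {"steps": [[[0,0,1,0,0,0],[0,0,1,0,0,0],[0,0,2,0,0,0],[0,0,2,0,0,0]]]}}

```text
time: 3.53
tool_pos: [0.5305, -0.1146, 0.0405]
tool_rot: [0.0, 0.974, 0.228, 0.0]
contact_force: [1.0, 0.7, 1.2]
gripper_width: -0.003
grasp_force: 0.9
```

Run:
```python
from h import *
info()
im,d=vision.grab_frame("wrist"); cv2.imwrite("pics/w3.png",im)
```

```text
t 3.53 box mm [-25.   -1.9  40.5] F box [1.3 0.2 1.2] w -0.0 turn [ 0. -0. -0.]
```

View pics/w3.png

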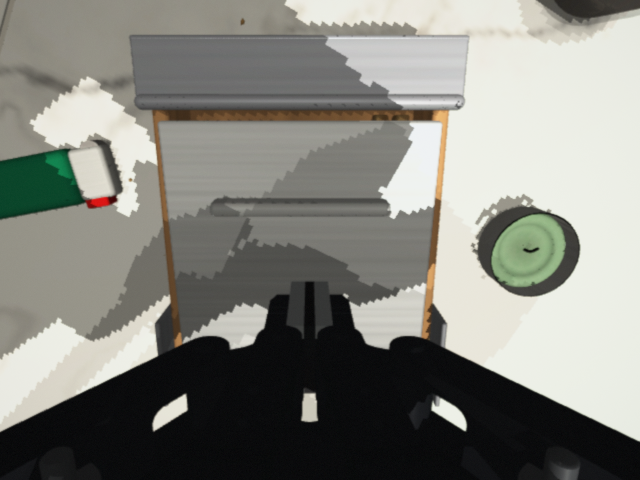

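The flap is nearly flat, its edge (row 122) short of the lip (row 102), rib at row 207. Feel for the stop.

Emit:
{"api": "play_rows", "payload": {"steps": [[[0,0,1,0,0,0],[0,0,1,0,0,0],[0,0,1,0,0,0]]]}}

```text
time: 3.83
tool_pos: [0.5304, -0.1146, 0.0394]
tool_rot: [0.0, 0.974, 0.228, 0.0]
contact_force: [1.8, 1.0, 2.4]
gripper_width: -0.001
grasp_force: 1.0
```

Emit:
{"api": "play_rows", "payload": {"steps": [[[0,0,0.5,0,0,0],[0,0,1,0,0,0],[0,0,1,0,0,0]]]}}

```text
time: 4.08
tool_pos: [0.5305, -0.1146, 0.0385]
tool_rot: [0.0, 0.974, 0.228, 0.0]
contact_force: [2.2, -0.3, 2.4]
gripper_width: -0.003
grasp_force: 1.3
```

Emit:
{"api": "play_rows", "payload": {"steps": [[[0,0,0.5,0,0,0],[0,0,0.5,0,0,0],[0,0,0.5,0,0,0]]]}}

```text
time: 4.33
tool_pos: [0.5305, -0.1146, 0.0384]
tool_rot: [0.0, 0.974, 0.228, 0.0]
contact_force: [-0.4, 1.2, 5.7]
gripper_width: 0.004
grasp_force: 2.8
```

Emit:
{"api": "play_rows", "payload": {"steps": [[[0,0,0.5,0,0,0],[0,0,0.5,0,0,0],[0,0,0.5,0,0,0]]]}}

```text
time: 4.58
tool_pos: [0.5305, -0.1146, 0.0383]
tool_rot: [0.0, 0.974, 0.228, -0.0]
contact_force: [-1.0, 1.1, 8.4]
gripper_width: 0.0
grasp_force: 4.0
```

Flat stop felt at z = 38.4 mm. Now slide forward to the rib, lightly pressed.

Emit:
{"api": "play_rows", "payload": {"steps": [[[2,0,-0.5,0,0,0],[5,0,-0.5,0,0,0],[8,0,-0.5,0,0,0],[11,0,-0.5,0,0,0],[14,0,-0.5,0,0,0],[17,0,-0.5,0,0,0],[20,0,-0.5,0,0,0],[22,0,-0.5,0,0,0],[24,0,-0.5,0,0,0],[26,0,-0.5,0,0,0],[26,0,-0.5,0,0,0]]]}}

```text
time: 5.5
tool_pos: [0.5524, -0.104, 0.0381]
tool_rot: [0.001, 0.974, 0.228, -0.002]
contact_force: [-5.1, -2.8, 8.6]
gripper_width: 0.003
grasp_force: 4.2
```

Run:
```python
from h import *
info()
im,d=vision.grab_frame("wrist"); cv2.imwrite("pics/w4.png",im)
```

```text
t 5.5 box mm [-0.6 -2.1 38.1] F box [-5.8 -0.2  8.6] w 0.0 turn [0.  0.3 0. ]
```

View pics/w4.png

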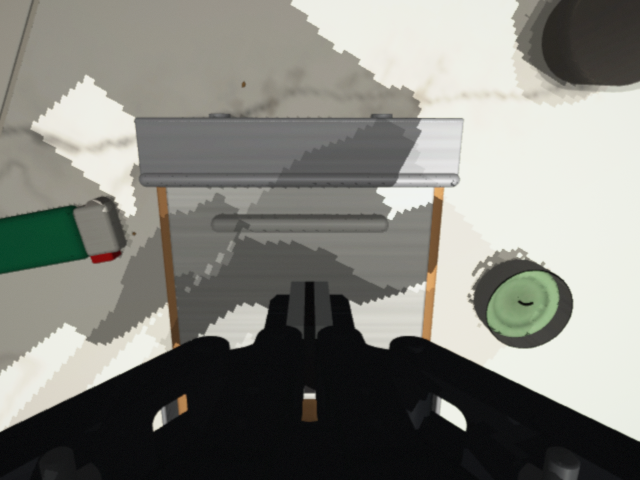

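The edge is already under the lip (row 180), rib at row 223: friction dragged the carriage along. Measure how far.

Run:
```python
from h import *
p,T=info(); im,d=vision.grab_frame("wrist"); c=vision.camera_info("wrist"); K=c["K"]; M=c["T_tool_cam"]
for u in (260,340):
  for v in range(174,240,3):
    z=float(d[v,u]); q=np.array([(u-K[0,2])/K[0,0]*z,(v-K[1,2])/K[1,1]*z,z,1]); t=(M@q)[:3]
    print(u,v,((p+RB.T@T@t)*1000).round(1), im[v,u].mean().round())
```

```text
t 5.55 box mm [-0.6 -2.1 38.2] F box [-5.   0.5  7.3] w -0.0 turn [0.  0.2 0. ]
260 174 [50.3 14.6 46.6] 90.0
260 177 [49.5 14.5 47.8] 112.0
260 180 [48.3 14.7 46.7] 127.0
260 183 [47.6 14.5 48.2] 101.0
260 186 [46.5 14.7 47.2] 80.0
260 189 [44.  15.8 38.3] 151.0
260 192 [43.  15.8 38.8] 155.0
260 195 [41.7 16.  37. ] 144.0
260 198 [40.8 15.9 38.1] 129.0
260 201 [39.6 16.1 37.2] 126.0
260 204 [38.7 16.  38.4] 129.0
260 207 [37.6 16.  38.1] 124.0
260 210 [36.5 16.1 37.8] 123.0
260 213 [35.3 16.2 37.6] 117.0
260 216 [35.3 15.6 42.2] 71.0
260 219 [35.  15.3 45.3] 94.0
260 222 [34.3 15.2 46.6] 116.0
260 225 [33.3 15.2 46.8] 118.0
260 228 [32.4 15.1 47.3] 109.0
260 231 [31.  15.3 45.9] 102.0
260 234 [27.8 16.3 38.3] 132.0
260 237 [26.9 16.3 38.8] 129.0
340 174 [ 50.2 -11.3  45.8] 76.0
340 177 [ 49.4 -11.2  47.4] 96.0
340 180 [ 48.4 -11.2  47.5] 106.0
340 183 [ 47.4 -11.3  46.7] 79.0
340 186 [ 46.3 -11.3  46.5] 78.0
340 189 [ 43.9 -12.   38. ] 128.0
340 192 [ 42.8 -12.   37.5] 128.0
340 195 [ 41.8 -12.   37.6] 127.0
340 198 [ 40.8 -12.   38. ] 129.0
340 201 [ 39.8 -12.   38.5] 129.0
340 204 [ 38.7 -12.1  38. ] 129.0
340 207 [ 37.4 -12.1  37.3] 125.0
340 210 [ 36.7 -12.   38.8] 125.0
340 213 [ 35.6 -12.1  38.7] 117.0
340 216 [ 35.3 -11.8  42.3] 72.0
340 219 [ 35.2 -11.5  46.3] 93.0
340 222 [ 34.3 -11.5  46.8] 118.0
340 225 [ 33.2 -11.6  46.3] 122.0
340 228 [ 32.2 -11.6  46.7] 110.0
340 231 [ 31.  -11.6  46.1] 96.0
340 234 [ 27.6 -12.3  37.4] 129.0
340 237 [ 67.5  -1.3 180.1] 129.0
```

Rib-to-lip gap 13 mm, so the carriage is at about 20 mm. I'll still bring the tips up against the rib to make sure it is home, while holding the flap down.

Emit:
{"api": "play_rows", "payload": {"steps": [[[3,0,-0.4,0,0,0],[6,0,-0.4,0,0,0],[9,0,-0.4,0,0,0],[12,0,-0.4,0,0,0],[14,0,-0.4,0,0,0],[16,0,-0.4,0,0,0],[17,0,-0.4,0,0,0],[17,0,-0.4,0,0,0]]]}}

```text
time: 6.27
tool_pos: [0.5677, -0.0961, 0.0381]
tool_rot: [0.0, 0.974, 0.228, -0.002]
contact_force: [-3.5, -1.5, 5.1]
gripper_width: 0.001
grasp_force: 2.8
```

Emit:
{"api": "play_rows", "payload": {"steps": [[[1,0,0,0,0,0],[1.5,0,0,0,0,0],[1.5,0,0,0,0,0]]]}}

```text
time: 6.52
tool_pos: [0.5688, -0.0956, 0.038]
tool_rot: [0.0, 0.974, 0.228, -0.002]
contact_force: [-2.8, -1.4, 6.6]
gripper_width: 0.0
grasp_force: 2.9
```

```bash
python3 -c "
from h import *
info()"
```

```text
t 6.52 box mm [17.8 -1.9 38. ] F box [-3.2 -0.   6.6] w 0.0 turn [-0.   0.2  0. ]
```

Emit:
{"api": "play_rows", "payload": {"steps": [[[1,0,0,0,0,0],[1.5,0,0,0,0,0],[1.5,0,0,0,0,0]]]}}

```text
time: 6.77
tool_pos: [0.5696, -0.0952, 0.0379]
tool_rot: [0.0, 0.974, 0.228, -0.003]
contact_force: [-5.5, -2.2, 6.8]
gripper_width: -0.0
grasp_force: 4.7
```

Emit:
{"api": "play_rows", "payload": {"steps": [[[0.5,0,0,0,0,0],[1,0,0,0,0,0],[1,0,0,0,0,0]]]}}

```text
time: 7.02
tool_pos: [0.5697, -0.0951, 0.0378]
tool_rot: [0.0, 0.974, 0.228, -0.004]
contact_force: [-8.9, -3.6, 7.3]
gripper_width: 0.002
grasp_force: 5.7
```

The rib is against a firm stop (9.6 N, no motion): home. Release upward.

Emit:
{"api": "play_rows", "payload": {"steps": [[[-1,0,-1,0,0,0],[-1.5,0,-3,0,0,0],[-2,0,-6,0,0,0],[-2,0,-12,0,0,0],[-2,0,-25,0,0,0],[-2,0,-45,0,0,0],[-2,0,-70,0,0,0],[-2,0,-100,0,0,0],[-2,0,-100,0,0,0],[-2,0,-100,0,0,0],[-2,0,-100,0,0,0]]]}}

```text
time: 7.93
tool_pos: [0.571, -0.0943, 0.139]
tool_rot: [0.0, 0.974, 0.228, 0.001]
contact_force: [-0.3, -0.1, -0.7]
gripper_width: 0.003
grasp_force: 0.0
```

Run:
```python
from h import *
info()
im,d=vision.grab_frame("wrist"); cv2.imwrite("pics/w5.png",im)
```

```text
t 7.93 box mm [ 20.4  -1.7 139. ] F box [-0.3  0.1 -0.7] w 0.0 turn [ 0.  -0.1  0. ]
```

View pics/w5.png

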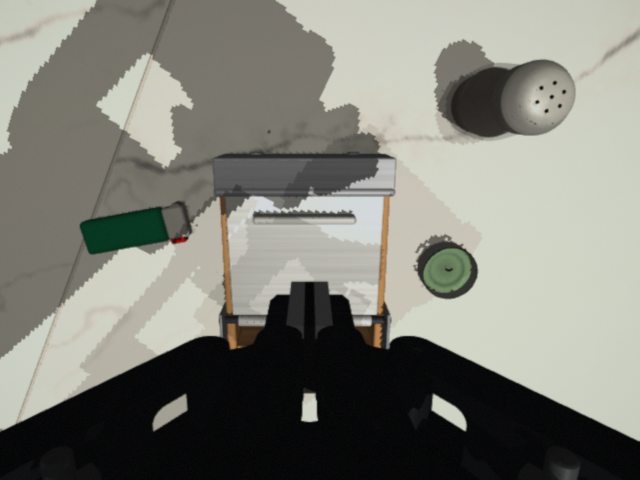

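The flap lies shut with its edge under the lip (row 190) and the rib close behind it (row 217). All three bystanders stand in place and the robot is clear.

```bash
python3 -c "
from plant import order
print(order.job_done())"
```

```text
the job is handed in; nothing more can be done
None
```

The job is handed in: the last picture shows the flap shut under the lip with the fingers clear, the carriage measured about 20 mm in, and the lighter, candle and shaker where they were; no verdict was returned. Friction from the fingertips had already slid the flap home, so the push on the rib only confirmed the stop.

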